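# Pack the road set into its caddy

### The arm

A 7-joint arm with a two-finger parallel gripper is mounted at the origin on the work surface. World frame = base frame: x ahead of the robot, y to its left, z up, the work surface at z = 0. Lengths are in m, angles in degrees, forces in N, time in s.
With the tool pointing down it reaches from about 0.425 to 0.875 m from the base axis. Payload 8.4 kg.
Tool frame: the origin (TCP) lies at the very end of the fingers, on their centre line; the grasp point (between the pads) lies 19 mm behind it; z points along the fingers, y is the direction in which the jaws open and shut (so a half turn about z gives the same grasp; the last joint's range is limited). The gripper opens to 85 mm and grips with 20 to 120 N. Pads are 22 mm wide; open, the fingers measure 114 mm over their backs; the gripper's body (76 mm by 85 mm) begins 54 mm behind the grasp point. The pads swing forward as they close: fully open they stand 13 mm farther back than shut.
Start: joints at [-69.912, 19.091, 2.286, 83.961, -0.768, 76.965, -3.352], TCP at [0.283, 0.585, 0.231] pointing down, gripper open.
Joint ranges: [-147.57, 147.57], [-21.85, 119.76], [-74.77, 79.35], [14.55, 137.4], [-85.83, 265.84], [4.83, 119.75], [-152.11, 152.11]. Speed limits (degrees/s): [127.2, 127.2, 159.86, 159.86, 180, 180, 180].

### API

Orientations are given as a 3x3 rotation matrix whose columns are the frame's x, y, z axes.
In Python, from cell import arm, viewer gives the robot as it stands.
- The arm moves only by the tool servo_tool, never from a script. Its argument "deltas" is a list that holds one entry, the list of rows, each a list of 7 numbers: the gripper's target within -1 to 1 (shut at 1, half-way at 0, fully open at -1), then the shift along the tool's x, y, z in cm, then the turn, a rotation vector about the tool's x, y, z in degrees. A call has 1 to 10 rows; each row shifts and turns the commanded pose from where the row before left it, along the tool's axes as they then stand; what a row does not reach is not made up. A row lasts 1/8 s, in which the tool goes at most 62.5 mm and 10.7 degrees, less where a joint would pass 70% of its speed; a pose out of reach is approached as far as the arm can. A call is refused whole if a number of a shift passes 6.25 or a number of a turn 10.7, either way. A call with a gripper value outside its range is refused whole. The fingers move at their own pace and stop on an object; the grip force is fixed at half the most. Time passes only in rows, so rows that do not move let the fingers close. It gives the time, the measured TCP pose, the force and the opening at its end, in the units of the state.
- arm.observe(): the state, without advancing time (a new reading comes with each control period).
- viewer.camera(name): name is "scene" or "top"; returns the picture (480x640x3 uint8, blue, green, red); there is no depth.
- viewer.camera_info(name): a dict with "intrinsics" (3x3 intrinsics, pixels), "dist" ([k1, k2, p1, p2, k3] as OpenCV has them; the pictures are not rectified), "eye" and "attitude" of the camera in the world. Camera axes: x right, y up, looking along -z (the intrinsics and any distortion apply to the point x, -y, -z); pixel columns grow to the right and rows downward; lengths in m; the calibration is good to about 2 mm. A picture is of the moment at which its call begins. camera_info takes no time and is no camera call.
- arm.close_job(): hands the job in, once; it reports no verdict.
The state is a dict: "time_s": time; "joint_pos": joint angles; "qvel": joint speeds; "tau": joint torques, N m; "ee_pos": TCP position; "tcp_rot": TCP orientation; "ft_force": force on the tool from outside, world axes, zero at the start; "moment": the same for the moment, N m; "grip_width": finger opening in m.
Only numpy, scipy, OpenCV 4.12 (cv2) and the standard library are available. Lean on these libraries where they do the work, as an engineer would, in place of code of your own. Each camera call takes 0.05 s, during which the arm holds its last target. There are 200 camera calls.

### The job

Pack the road set into the three-bay wooden caddy: the rally car on the four round wheel marks, the garbage truck on the two long wheel tracks and the solid barrier on the single broad foot mark, each standing upright, centred on its marks and lying lengthwise along its bay (either way round). Set each one down rather than dropping it, and leave the pickup, the flatbed truck and the open hurdle standing where they are on the play mat.

Things in the scene. Friction and masses are not known exactly. Their poses are not given: they have to be found in the camera images.
- rally_car: Red die-cast closed rally hatchback: roof over most of its length, a rear spoiler, four small round lamps on the bonnet. 104 long, 47 wide, 45 mm high. Sides upright and 46 mm apart from 9 to 40 mm above its underside over the middle (x -20 to +32 mm), a good place to grip, across its width. On a 3 mm thick grey mat. Origin: centre of its underside; x along its length, front at -x, z up.
- pickup: LOOK-ALIKE, leave it: red die-cast pickup with a short cab and an open black-floored bed behind. 102 by 47 by 41 mm. On a 3 mm thick grey mat. Origin: centre of its underside; x along its length, front at -x, z up.
- garbage_truck: White plastic garbage truck: cab in front and a tall closed ribbed body behind it with a grey rear hopper. 118 long, 51 wide, 67 mm high. The closed body (x -21 to +49 mm) has upright sides 50 mm apart from 16 to 66 mm above its underside; grip it across its width at or a little behind the origin. On a 3 mm thick grey mat. Origin: centre of its underside; x along its length, front at -x, z up.
- flatbed_truck: LOOK-ALIKE, leave it: white plastic truck with the same cab but a low open load bed with small side boards. 118 by 49 by 51 mm. On a 3 mm thick grey mat. Origin: centre of its underside; x along its length, front at -x, z up.
- barrier: Orange plastic solid road barrier: full-length wall on a broad full-length foot. 100 long, 58 mm high; foot 34 mm wide and 14 mm high, then 24 mm wide to 26 mm, then an upright wall 15 mm thick to the top, gripped across its thickness. On a 3 mm thick grey mat. Origin: centre of its underside; x along its length, front at -x, z up.
- hurdle: LOOK-ALIKE, leave it: orange plastic open hurdle, a thin plank 100 mm long and 10 mm thick on two posts with two separate cross feet 44 mm wide, 56 mm high, open underneath. On a 3 mm thick grey mat. Origin: centre of its underside; x along its length, front at -x, z up.
- bay_car: Bay for the rally car: its floor shows four dark round wheel marks (20 mm across, at x +-30, y +-19 mm). Pale board 152 (x) by 98 (y) mm, 142 by 88 inside its 6 mm high, 5 mm wide lip. Origin: centre of the board's underside, 5 mm above the shelf, marks centred on it; x along the bay's length, z up; floor 4 mm, lip top 10 mm above the origin.
- bay_truck: Bay for the garbage truck: its floor shows two long parallel dark wheel tracks (116 by 14 mm, at y +-20 mm). Pale board 152 (x) by 98 (y) mm, 142 by 88 inside its 6 mm high, 5 mm wide lip. Origin: centre of the board's underside, 5 mm above the shelf, marks centred on it; x along the bay's length, z up; floor 4 mm, lip top 10 mm above the origin.
- bay_barrier: Bay for the solid barrier: its floor shows one single broad dark bar (100 by 34 mm), the mark of the barrier's foot. Pale board 152 (x) by 98 (y) mm, 142 by 88 inside its 6 mm high, 5 mm wide lip. Origin: centre of the board's underside, 5 mm above the shelf, marks centred on it; x along the bay's length, z up; floor 4 mm, lip top 10 mm above the origin.
- caddy: Fixed medium-brown wooden caddy, 170 (x) by 316 (y) mm, outer rim 15 mm high, that holds the three equal bays side by side along its y, 100 mm apart, in any order. Origin: centre of its underside, on the shelf; z up.
Not all that is in view belongs to the job. What is shaped like the flatbed_truck but turquoise is not meant. What is shaped like the barrier but green is not meant.

How it is judged:
By the outcome, as a careful person would: the job done as asked, in the order asked, and still so for the second after the job is handed in, with the robot touching nothing.
It also fails if it takes over 96 s, if anything falls off the work surface, if the arm or the gripper's body presses on something with over 40 N, if the wrist force passes 120 N, or if a joint passes its speed limit or range.

## Working session

There is one attempt and no reset: what is moved stays moved. The work goes in short steps, Python scripts to look and compute and a tool call to move; the robot and the scene stay as the last step left them, time stands still between calls to the robot, and variables do not carry over. Pictures are saved under pics/ and viewed, about 12 in all and at most 16, crops included, and the job is handed in when it is done.

Besides the shell and the picture viewer there is one more tool, called after "Request:" by a JSON object that holds its "api" and its "payload". servo_tool: Moves the arm, as the interface text tells. Its arguments: {"type":"object","properties":{"deltas":{"type":"array","items":{"type":"array","items":{"type":"array","items":{"type":"number"}}}}},"required":["deltas"]}

```bash
mkdir -p pics; ls; python3 - <<'E'
from cell import arm, viewer
import cv2, numpy as np
np.set_printoptions(precision=4,suppress=True)
for n in ("scene","top"):
    cv2.imwrite(f"pics/{n}0.png",viewer.camera(n)); i=viewer.camera_info(n)
    for k,v in i.items(): print(n,k,np.array(v).tolist())
s=arm.observe(); print({k:np.round(v,4).tolist() for k,v in s.items()})
E
```

```text
pics
scene intrinsics [[478.4788791757751, 0.0, 311.94685840640005], [0.0, 478.4788791757751, 240.25209693448886], [0.0, 0.0, 1.0]]
scene dist [-0.08398353670543925, 0.0, 0.0, 0.0, 0.0]
scene eye [1.0573214150246646, 0.7524313027203712, 0.6747621028969193]
scene attitude [[-0.7563076981665062, -0.3903732970276799, 0.5249831946470477], [0.653846170918406, -0.42405557606974886, 0.626627523477458], [-0.02199660131519437, 0.8171814715054988, 0.5759605821223256]]
top intrinsics [[554.5699505972744, 0.0, 312.7972248207176], [0.0, 554.5699505972744, 243.72047962969486], [0.0, 0.0, 1.0]]
top dist [-0.16756877668910275, 0.0, 0.0, 0.0, 0.0]
top eye [0.359035405305255, 0.056035753130833275, 1.5583737227016081]
top attitude [[0.012325039949708756, 0.9977433038781942, -0.06600297687576787], [-0.9999216354772738, 0.012153258056846085, -0.003003535093373886], [-0.0021946058168857145, 0.06603482327400267, 0.9978149055914525]]
{'time_s': 0.1, 'joint_pos': [-69.9127, 19.126, 2.283, 84.0087, -0.7695, 76.9643, -3.3519], 'qvel': [-0.0591, -0.1167, 0.0234, -0.1496, 0.0462, 0.0603, -0.0336], 'tau': [0.0048, -66.002, 1.3709, -40.6473, 0.0172, 0.009, 0.0001], 'ee_pos': [0.2824, 0.585, 0.2305], 'tcp_rot': [[-0.9005, 0.4348, -0.0006], [0.4348, 0.9005, -0.0013], [-0.0001, -0.0015, -1.0]], 'ft_force': [-0.2769, 0.3769, -1.0142], 'moment': [0.0219, -0.0458, 0.0322], 'grip_width': 0.0856}
```

View pics/top0.png

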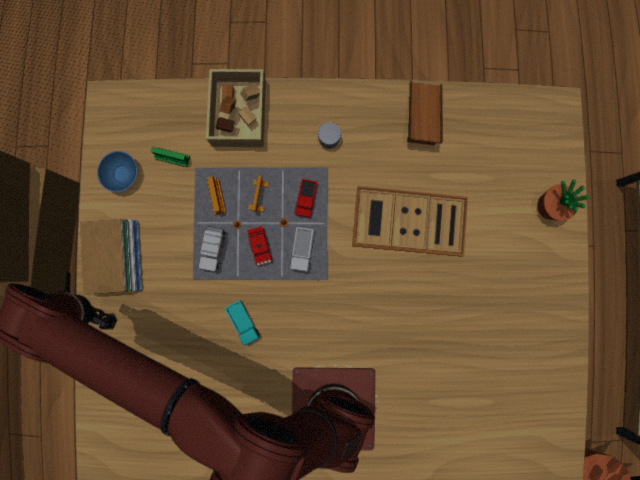

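View pics/scene0.png

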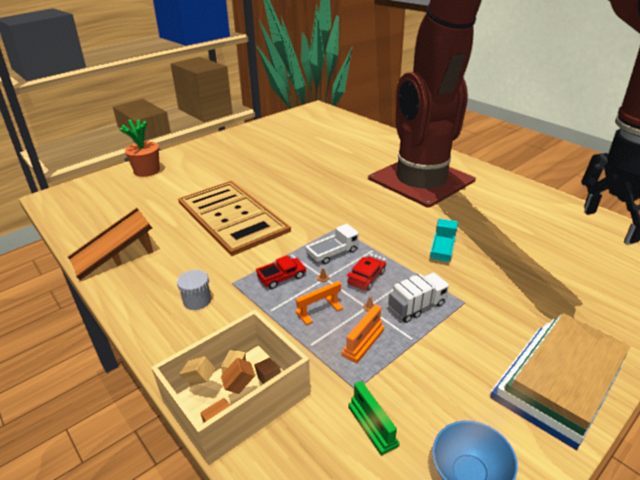

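Top view: barrier (216,195), hurdle (258,195), pickup (306,198), garbage truck (211,249), rally car (260,245), flatbed (303,249). Caddy bays are barrier (375,218), car (411,222) and truck (446,224). The scene view agrees. I'll confirm the choices in one enlarged crop.

```bash
cat > h.py <<'E'
import cv2, numpy as np
from cell import arm, viewer
np.set_printoptions(precision=4,suppress=True)
def ray(n,px):
    i=viewer.camera_info(n); K=np.array(i["intrinsics"]); d=np.array(i["dist"])
    p=cv2.undistortPoints(np.array(px,float).reshape(-1,1,2),K,d)[:,0]
    D=np.c_[p[:,0],-p[:,1],-np.ones(len(p))]@np.array(i["attitude"]).T
    return np.array(i["eye"]),D
def plane(n,px,z):
    o,D=ray(n,px); return (o+D*((z-o[2])/D[:,2])[:,None])
def tri(pt,ps):
    """closest point of a top-ray and a scene-ray, and the gap"""
    o1,d1=ray("top",pt); o2,d2=ray("scene",ps); d1=d1[0]/np.linalg.norm(d1); d2=d2[0]/np.linalg.norm(d2)
    t=np.linalg.lstsq(np.c_[d1,-d2],o2-o1,rcond=None)[0]
    a,b=o1+t[0]*d1,o2+t[1]*d2; return (a+b)/2,np.linalg.norm(a-b)
def proj(n,P):
    i=viewer.camera_info(n); R=np.array(i["attitude"]); F=np.diag([1,-1,-1.])
    A=F@R.T; q=cv2.projectPoints(np.array(P,float).reshape(-1,1,3),cv2.Rodrigues(A)[0],-A@np.array(i["eye"]),np.array(i["intrinsics"]),np.array(i["dist"]))[0]
    return q[:,0]
E
python3 - <<'E'
from h import *
t=cv2.imread("pics/top0.png"); s=cv2.imread("pics/scene0.png")
a=cv2.resize(t[163:288,188:333],None,fx=5,fy=5,interpolation=cv2.INTER_CUBIC)
b=cv2.resize(s[218:368,230:470],None,fx=3.3,fy=3.3,interpolation=cv2.INTER_CUBIC)
c=cv2.resize(t[180:262,345:475],None,fx=5,fy=5,interpolation=cv2.INTER_CUBIC)
for n,x in zip("abc",(a,b,c)): cv2.imwrite(f"pics/crop_{n}.png",x); print(x.shape)
E
```

```text
(625, 725, 3)
(495, 792, 3)
(410, 650, 3)
```

View pics/crop_a.png

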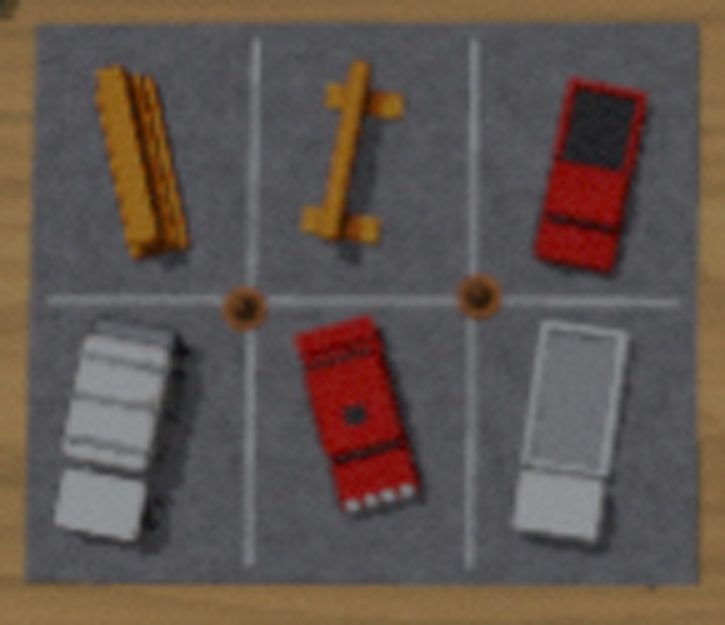

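View pics/crop_b.png

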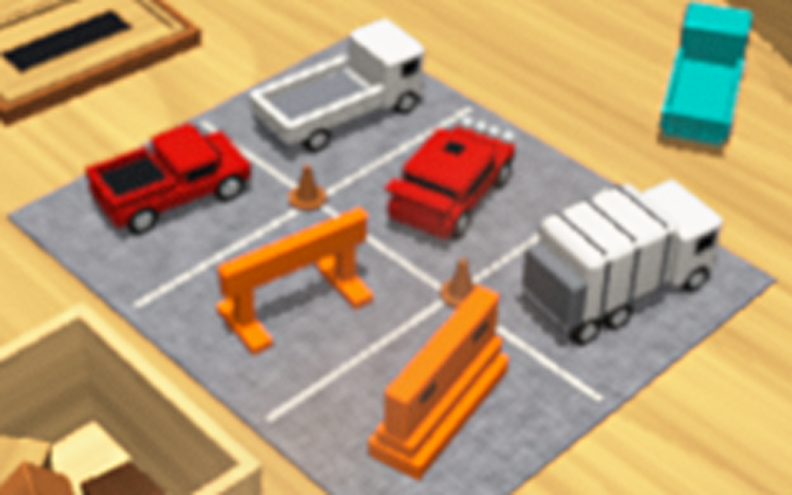

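View pics/crop_c.png

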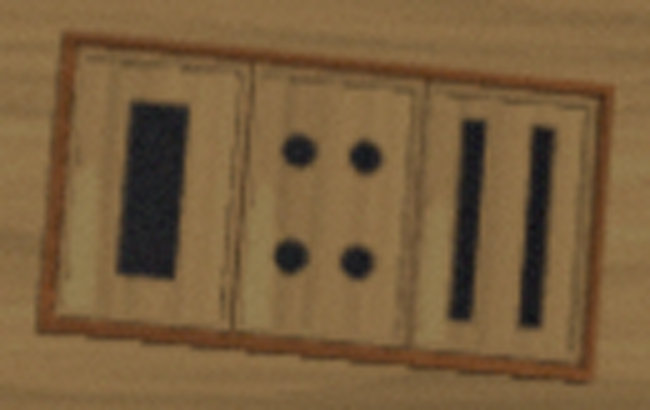

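Choices: the rally car is the red one at (260,245), with a roof, spoiler and bonnet lamps; the pickup at (306,198) has an open bed. The garbage truck is at (211,249), with a closed ribbed body; the flatbed at (303,249) is open. The solid barrier is at (216,195); the hurdle at (258,195) is open underneath. Next I'll measure them.

```bash
cat > m.py <<'E'
from h import *
t=cv2.imread("pics/top0.png"); s=cv2.imread("pics/scene0.png")
def blobs(img,mask,box,amin):
    m=np.zeros(mask.shape,np.uint8); x0,y0,x1,y1=box; m[y0:y1,x0:x1]=mask[y0:y1,x0:x1]
    m=m.astype(np.uint8)*255
    out=[]
    for c in cv2.findContours(m,cv2.RETR_EXTERNAL,cv2.CHAIN_APPROX_NONE)[0]:
        if cv2.contourArea(c)>=amin:
            M=cv2.moments(c); out.append((np.array([M["m10"],M["m01"]])/M["m00"],cv2.contourArea(c),cv2.minAreaRect(c),c))
    return sorted(out,key=lambda o:o[0][0])
if __name__=="__main__":
    g=t.max(2); gs=s.max(2)
    T=blobs(t,g<60,(362,192,462,248),8); S=blobs(s,gs<70,(185,185,285,245),8)
    for n,B in (("top",T),("scene",S)):
        for b in B: print(n,b[0],b[1],np.round(b[2][0],1),np.round(b[2][1],1),round(b[2][2],1), plane(n,[b[0]],.009)[0])
    for n,img,boxes in (("top",t,[(195,165,245,225),(195,222,235,285),(240,222,280,272)]),("scene",s,[(335,300,395,365),(385,265,455,325),(340,245,392,295)])):
        h=cv2.cvtColor(img,cv2.COLOR_BGR2HSV); H,Sa,V=cv2.split(h)
        for nm,m,bx in zip(("barrier","truck","car"),((H>5)&(H<25)&(Sa>150)&(V>90),(Sa<40)&(V>(120 if n=="top" else 150)),((H<5)|(H>175))&(Sa>150)&(V>60)),boxes):
            for b in blobs(img,m,bx,20): print(n,nm,b[0],b[1],"rect",np.round(b[2][0],1),np.round(b[2][1],1),round(b[2][2],1),"corners",np.round(cv2.boxPoints(b[2]),1).tolist())
E
python3 m.py
```

```text
top [375.1327 217.6085] 324.0 [375.2 217.6] [10.8 33.7] 4.8 [ 0.5373 -0.1139  0.009 ]
top [402.4737 230.8772] 19.0 [402.5 231. ] [4.9 4.9] 45.0 [ 0.5008 -0.1914  0.009 ]
top [404.4414 209.955 ] 18.5 [404.5 210. ] [4. 5.] 90.0 [ 0.5603 -0.197   0.009 ]
top [415.9425 231.9425] 14.5 [416. 232.] [4. 4.] 90.0 [ 0.4983 -0.2297  0.009 ]
top [417.75 211.  ] 16.0 [417.5 211. ] [4. 5.] 90.0 [ 0.5579 -0.235   0.009 ]
top [438.136  223.1599] 111.5 [438.1 223.5] [ 3.9 39.3] 4.4 [ 0.5242 -0.2934  0.009 ]
top [451.7333 225.124 ] 107.5 [451.7 225. ] [ 3.8 38.3] 4.2 [ 0.5192 -0.3326  0.009 ]
scene [249.4205 229.892 ] 176.0 [249.2 230. ] [ 6.  36.8] 68.6 [ 0.5365 -0.1124  0.009 ]
top barrier [212.6917 194.5722] 180.0 rect [212.7 194.6] [37.   6.2] 77.9 corners [[205.6999969482422, 177.10000610351562], [211.8000030517578, 175.8000030517578], [219.60000610351562, 212.0], [213.5, 213.3000030517578]]
top barrier [219.726  195.1972] 95.5 rect [219.6 194.5] [34.2  3.9] 77.5 corners [[213.89999389648438, 178.1999969482422], [217.8000030517578, 177.39999389648438], [225.1999969482422, 210.6999969482422], [221
[... 1257 characters left out ...]
, [367.8999938964844, 298.79998779296875], [392.3999938964844, 312.70001220703125], [361.8999938964844, 366.6000061035156]]
scene truck [409.5348 285.9023] 1517.0 rect [416.  294.5] [59. 62.] 90.0 corners [[385.0, 265.0], [447.0, 265.0], [447.0, 324.0], [385.0, 324.0]]
scene truck [437.1582 312.8688] 443.5 rect [432.3 314.9] [19.1 56.2] 53.3 corners [[404.0, 324.0], [449.1000061035156, 290.3999938964844], [460.5, 305.79998779296875], [415.3999938964844, 339.29998779296875]]
scene car [365.2354 271.7639] 682.5 rect [365.2 271. ] [23.6 39.5] 40.6 corners [[343.29998779296875, 278.29998779296875], [369.0, 248.3000030517578], [387.0, 263.70001220703125], [361.29998779296875, 293.70001220703125]]
```

```bash
python3 - <<'E'
from m import *
for nm,a,b in (("barmark",(375.2,217.6),(249.3,229.95)),("carroof",(258.6,246),(367.9,262.8)),("truckroof",(211.6,243.4),(415.2,283.8)),("bartop",(212.7,194.6),(364.2,321.6))):
    P,g=tri([a],[b]); print(nm,P,"gap",round(g,4))
# car: red or lamps; full silhouette
h=cv2.cvtColor(t,cv2.COLOR_BGR2HSV); H,Sa,V=cv2.split(h)
m=(((H<6)|(H>172))&(Sa>110)&(V>50))|((V>120))
for b in blobs(t,m,(243,224,276,268),100):
    bp=cv2.boxPoints(b[2]); print("car",b[2],plane("top",bp,.028))
    c=plane("top",[b[2][0]],.028)[0]; print("centre",c)
# truck: cab-front edge and body, bar ends, on their planes
B=[(205.7,177.1),(211.8,175.8),(219.6,212),(213.5,213.3)]
P=plane("top",B,.061); print("bar",P,P.mean(0),np.degrees(np.arctan2(*(P[0]-P[3])[1::-1])), np.linalg.norm(P[0]-P[3]))
for z,c in ((.070,[(200.7,249.5),(204.7,229.3),(220.7,232.5),(216.7,252.7)]),(.052,[(198.3,267.3),(200.6,256.1),(216.3,259.3),(214.1,270.4)])):
    P=plane("top",c,z); print("truck",z,P,P.mean(0))
E
```

```text
barmark [ 0.5369 -0.1137  0.0084] gap 0.0014
carroof [0.4502 0.21   0.0443] gap 0.0026
truckroof [0.4536 0.337  0.0671] gap 0.0053
bartop [0.5908 0.3371 0.0565] gap 0.001
car ((258.8807678222656, 244.8961639404297), (36.39790344238281, 17.190336227416992), 74.74488067626953) [[0.4973 0.2472 0.028 ]
 [0.5104 0.2013 0.028 ]
 [0.4133 0.1729 0.028 ]
 [0.4002 0.2187 0.028 ]]
centre [0.4552 0.21   0.028 ]
bar [[0.6383 0.3577 0.061 ]
 [0.642  0.3408 0.061 ]
 [0.5418 0.3162 0.061 ]
 [0.5381 0.333  0.061 ]] [0.5901 0.3369 0.061 ] 13.851318565600074 0.10320890385992182
truck 0.07 [[0.4381 0.3638 0.07  ]
 [0.4931 0.3543 0.07  ]
 [0.4849 0.3102 0.07  ]
 [0.43   0.3198 0.07  ]] [0.4615 0.337  0.07  ]
truck 0.052 [[0.3902 0.3731 0.052 ]
 [0.421  0.3674 0.052 ]
 [0.4128 0.3237 0.052 ]
 [0.3824 0.3291 0.052 ]] [0.4016 0.3483 0.052 ]
```

Heights check out: car roof 44 mm, truck roof 67, barrier top 57 and bay mark 8.4. Poses are car (0.455,0.210, 16.4°), truck (0.4425,0.341, -9.8°) and barrier (0.590,0.335, 13.9°). The bays lie at (0.529,-0.213), (0.522,-0.313) and (0.537,-0.114), all at yaw -4.5°. I'll start with the car.

```bash
cat > plan.py <<'E'
import sys
from h import *
# usage: plan.py x y z jawangle_deg : turn about tool z, then shift in the turned tool frame (cm)
x,y,z,j=map(float,sys.argv[1:5]); s=arm.observe(); R=np.array(s["tcp_rot"]); p=np.array(s["ee_pos"])
now=np.degrees(np.arctan2(R[1,1],R[0,1])); d=(j-now+180)%360-180
a=np.radians(-d); Rz=np.array([[np.cos(a),-np.sin(a),0],[np.sin(a),np.cos(a),0],[0,0,1]]); R2=R@Rz
W=np.array([x,y,z])-p
c=R[:,2]; t=np.cross(c,[0,0,-1])  # tilt fix, world axis
print("t",s["time_s"],"pos",p,"jaw",round(now,2),"q",np.round(s["joint_pos"],1),"grip",s["grip_width"],"F",np.array(s["ft_force"]))
print("turn tool z",round(-d,2),"tilt fix (tool, after turn)",np.degrees(R2.T@t).round(2),"\nshift cm after turn",(R2.T@W*100).round(2),"before turn",(R.T@W*100).round(2))
E
python3 plan.py 0.460 0.2114 0.15 106.4
```

```text
t 0.1 pos [0.2824 0.585  0.2305] jaw 64.23 q [-69.9  19.1   2.3  84.   -0.8  77.   -3.4] grip 0.0855720933986662 F [-0.2769  0.3769 -1.0142]
turn tool z -42.17 tilt fix (tool, after turn) [-0.06 -0.05  0.  ] 
shift cm after turn [ -6.5  -40.84   8.09] before turn [-32.23 -25.91   8.09]
```

Request:
{"api": "servo_tool", "payload": {"deltas": [[[-1,-2,-1.6,0,0,0,0],[-1,-4,-3.2,0.5,0,0,-3],[-1,-4.2,-3,0.8,0,0,-5],[-1,-4.5,-2.5,1,0,0,-6],[-1,-4.5,-2,1,0,0,-7],[-1,-4.5,-1.5,1,0,0,-7],[-1,-4,-4,1,0,0,-7],[-1,-1.5,-4,1,0,0,-7.2],[-1,-0.5,-3,1,0,0,0],[-1,0,0,0,0,0,0]]]}}

```text
time_s: 1.35
ee_pos: [0.5386, 0.2806, 0.1571]
tcp_rot: [[-0.961, -0.278, -0.001], [-0.278, 0.961, -0.002], [0.002, -0.002, -1.0]]
ft_force: [0.0, 0.9, 1.0]
grip_width: 0.0856
```

```bash
python3 plan.py 0.460 0.2114 0.10 106.4
```

```text
t 1.35 pos [0.5386 0.2806 0.1571] jaw 106.14 q [-39.7  17.    9.6  95.9  -3.   67.5  76.8] grip 0.08556290634919213 F [0.0176 0.8884 0.9801]
turn tool z -0.26 tilt fix (tool, after turn) [-0.11 -0.11  0.  ] 
shift cm after turn [ 9.48 -4.41  5.74] before turn [ 9.46 -4.45  5.74]
```

Request:
{"api": "servo_tool", "payload": {"deltas": [[[-1,2.4,-1.1,1,0,0,-0.3],[-1,2.4,-1.1,1.2,0,0,0],[-1,2.4,-1.1,1.8,0,0,0],[-1,2.3,-1.1,1.7,0,0,0],[-1,0,0,0,0,0,0],[-1,0,0,0,0,0,0]]]}}

```text
time_s: 2.1
ee_pos: [0.4597, 0.2161, 0.102]
tcp_rot: [[-0.957, -0.289, 0.001], [-0.289, 0.957, 0.001], [-0.001, 0.001, -1.0]]
ft_force: [-0.8, -0.3, 1.0]
grip_width: 0.0854
```

```bash
python3 plan.py 0.460 0.2114 0.014 106.4; python3 - <<'E'
from h import *
s=viewer.camera("scene"); cv2.imwrite("pics/s1.png",cv2.resize(s[180:330,280:480],None,fx=4,fy=4,interpolation=cv2.INTER_CUBIC))
E
```

```text
t 2.1 pos [0.4597 0.2161 0.102 ] jaw 106.79 q [-39.    8.9   9.5 112.8  -1.8  58.3  78.2] grip 0.08537631932513357 F [-0.8021 -0.2893  0.9917]
turn tool z 0.39 tilt fix (tool, after turn) [0.03 0.07 0.  ] 
shift cm after turn [ 0.11 -0.47  8.8 ] before turn [ 0.12 -0.47  8.8 ]
```

View pics/s1.png

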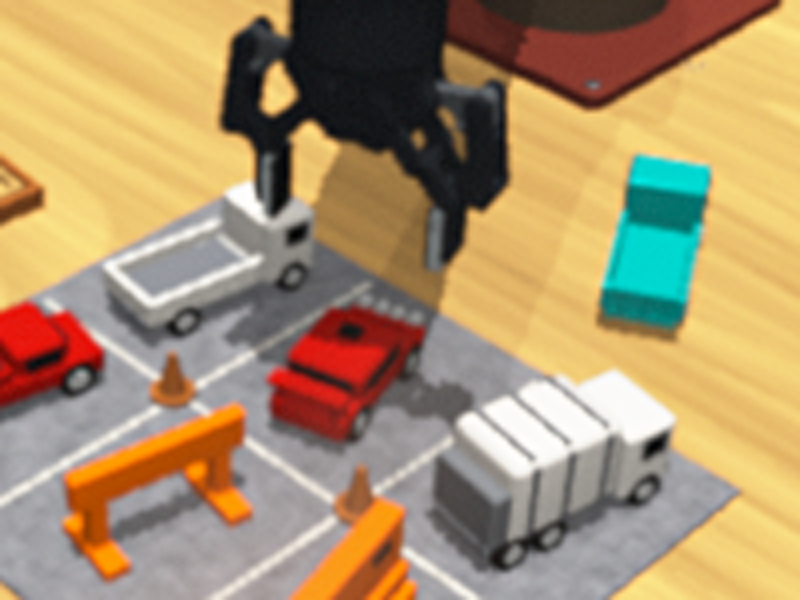

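The open fingers straddle the car, with midpoint at crop (352,230) above the roof at (350,335). Flatbed and truck are clear. Descend and grip.

Request:
{"api": "servo_tool", "payload": {"deltas": [[[-1,0.1,-0.45,1.0,0,0,0.4],[-1,0,0,2.0,0,0,0],[-1,0,0,2.5,0,0,0],[-1,0,0,2.0,0,0,0],[-1,0,0,1.3,0,0,0],[-1,0,0,0,0,0,0],[1,0,0,0,0,0,0],[1,0,0,0,0,0,0],[1,0,0,0,0,0,0],[1,0,0,0,0,0,0]]]}}

```text
time_s: 3.4
ee_pos: [0.4603, 0.2108, 0.0143]
tcp_rot: [[-0.96, -0.281, 0.001], [-0.281, 0.96, 0.001], [-0.002, 0.001, -1.0]]
ft_force: [0.4, 0.4, 5.8]
grip_width: 0.045
```

Request:
{"api": "servo_tool", "payload": {"deltas": [[[1,0,0,0,0,0,0],[1,0,0,0,0,0,0]]]}}

```text
time_s: 3.65
ee_pos: [0.4603, 0.2108, 0.0143]
tcp_rot: [[-0.96, -0.281, 0.001], [-0.281, 0.96, 0.001], [-0.002, 0.001, -1.0]]
ft_force: [-0.7, -0.8, 5.1]
grip_width: 0.0454
```

```bash
python3 plan.py 0.5342 -0.2137 0.12 85.5
```

```text
t 3.65 pos [0.4603 0.2108 0.0143] jaw 106.33 q [-38.   15.8   9.4 116.9  -3.5  47.5  79.7] grip 0.04542528751659994 F [-0.6916 -0.8214  5.1267]
turn tool z 20.83 tilt fix (tool, after turn) [ 0.07  0.08 -0.  ] 
shift cm after turn [-10.71 -41.73 -10.61] before turn [  4.82 -42.81 -10.61]
```

Request:
{"api": "servo_tool", "payload": {"deltas": [[[1,0,0,-0.6,0,0,0],[1,0,0,-2,0,0,0],[1,0,0,-3,0,0,5],[1,0,0,-3,0,0,8],[1,0,0,-2,0,0,7.8],[1,0,0,0,0,0,0]]]}}

```text
time_s: 4.4
ee_pos: [0.4604, 0.2107, 0.1208]
tcp_rot: [[-0.997, 0.077, 0.002], [0.077, 0.997, 0.002], [-0.002, 0.002, -1.0]]
ft_force: [-0.7, -0.1, -1.9]
grip_width: 0.0451
```

Request:
{"api": "servo_tool", "payload": {"deltas": [[[1,-0.6,-2.3,0,0,0,0],[1,-1.2,-4.6,0,0,0,0],[1,-1.3,-5,0,0,0,0],[1,-1.3,-5,0,0,0,0],[1,-1.3,-5,0,0,0,0],[1,-1.3,-5,0,0,0,0],[1,-1.3,-5,0,0,0,0],[1,-1.2,-4.6,0,0,0,0],[1,-0.8,-3.2,0,0,0,0],[1,-0.4,-2,0,0,0,0]]]}}

```text
time_s: 5.65
ee_pos: [0.5328, -0.2158, 0.1179]
tcp_rot: [[-0.997, 0.076, -0.002], [0.076, 0.997, -0.001], [0.002, -0.001, -1.0]]
ft_force: [0.2, 0.5, -2.3]
grip_width: 0.0453
```

Request:
{"api": "servo_tool", "payload": {"deltas": [[[1,0,0,0,0,0,0],[1,0,0,0,0,0,0]]]}}

```text
time_s: 5.9
ee_pos: [0.5333, -0.2127, 0.1184]
tcp_rot: [[-0.997, 0.076, -0.001], [0.076, 0.997, 0.001], [0.002, 0.001, -1.0]]
ft_force: [0.1, 0.8, -2.6]
grip_width: 0.0453
```

```bash
python3 plan.py 0.5342 -0.2137 0.06 85.5; python3 - <<'E'
from h import *
for n,(x0,x1,y0,y1) in (("scene",(150,350,130,280)),("top",(340,500,180,300))):
    s=viewer.camera(n); cv2.imwrite(f"pics/{n}2f.png",s); cv2.imwrite(f"pics/{n}2.png",cv2.resize(s[y0:y1,x0:x1],None,fx=4,fy=4,interpolation=cv2.INTER_CUBIC))
E
```

```text
t 5.9 pos [ 0.5333 -0.2127  0.1184] jaw 85.65 q [ -8.9  16.7  31.  103.8  -9.7  62.2 111.2] grip 0.04526519667567232 F [ 0.0937  0.8473 -2.5639]
turn tool z 0.15 tilt fix (tool, after turn) [ 0.03 -0.09 -0.  ] 
shift cm after turn [-0.1  -0.1   5.84] before turn [-0.1  -0.1   5.84]
```

View pics/scene2.png

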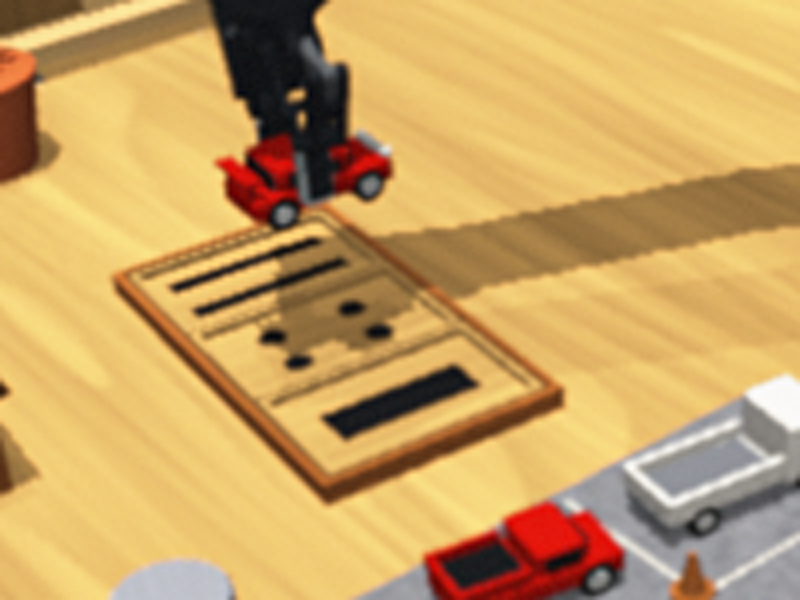

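```bash
python3 - <<'E'
from h import *
y=np.radians(-4.5); u=np.array([np.cos(y),np.sin(y),0]); v=np.array([-u[1],u[0],0])
tcp=np.array([.5333,-.2127,.1184])
for px in ((150+285/4,130+213/4),(150+370/4,130+183/4)):
    o,D=ray("scene",[px]); c=tcp+v*.0235; k=((c-o)@v)/(D[0]@v); P=o+k*D[0]; print(P-tcp,"along",(P-tcp)@u)
E
```

```text
[ 0.0209  0.0219 -0.0012] along 0.019107298832582796
[-0.0392  0.0267 -0.0003] along -0.041186063234502183
```

View pics/top2.png

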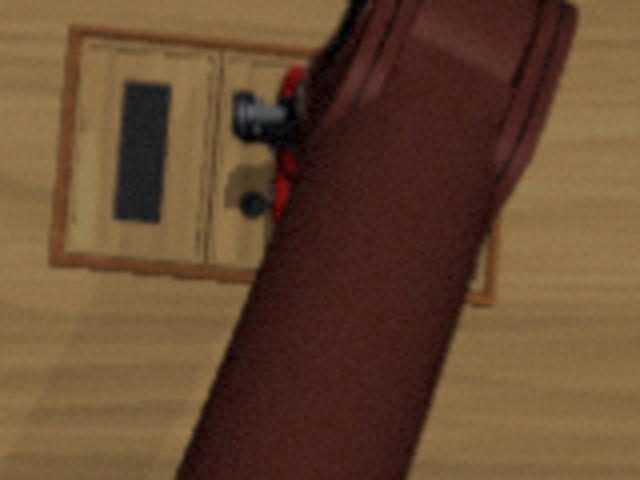

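```bash
python3 - <<'E'
from h import *
y=np.radians(-4.5); u=np.array([np.cos(y),np.sin(y),0]); tcp=np.array([.5333,-.2127,.1184])
for z,px in ((.15,(340+293/4,180+66/4)),(.125,(340+278/4,180+222/4))):
    for dz in (-.01,0,.01): P=plane("top",[px],z+dz)[0]; print(z+dz,P-tcp,(P-tcp)@u)
# finger (near, +y) in top: pad/finger centre line ~ row
P=plane("top",[(340+258/4,180+118/4)],.15)[0]; print("finger",P-tcp,(P-tcp)@u)
E
```

```text
0.13999999999999999 [0.0455 0.0139 0.0216] 0.04426940449073146
0.15 [0.044  0.0157 0.0316] 0.04258380104255909
0.16 [0.0424 0.0175 0.0416] 0.040898197594386725
0.115 [-0.0541  0.0197 -0.0034] -0.05546215678081106
0.125 [-0.0549  0.0214  0.0066] -0.05642760322281722
0.135 [-0.0558  0.0231  0.0166] -0.05739304966482339
finger [0.0098 0.0386 0.0316] 0.006780487070620549
```

The held car's wheels are at crop (285,213) and (370,183), and the rear edge in the top view agrees. The grip is therefore about 9–11 mm behind the car's centre. I'll aim the TCP 9 mm rearward, lower to just above the floor and look.

Request:
{"api": "servo_tool", "payload": {"deltas": [[[1,-0.5,-0.1,1.0,0,0,0.15],[1,0,0,2.0,0,0,0],[1,0,0,2.5,0,0,0],[1,0,0,2,0,0,0],[1,0,0,1,0,0,0],[1,0,0,0.3,0,0,0],[1,0,0,0,0,0,0]]]}}

```text
time_s: 6.88
ee_pos: [0.539, -0.2154, 0.0317]
tcp_rot: [[-0.997, 0.081, 0.001], [0.081, 0.997, -0.0], [-0.001, -0.0, -1.0]]
ft_force: [-0.1, -0.1, -2.1]
grip_width: 0.0453
```

```bash
python3 plan.py 0.538 -0.214 0.021 85.5; python3 - <<'E'
from h import *
for n,(x0,x1,y0,y1) in (("scene",(170,300,170,260)),("top",(340,480,180,270))):
    s=viewer.camera(n); cv2.imwrite(f"pics/{n}3f.png",s); cv2.imwrite(f"pics/{n}3.png",cv2.resize(s[y0:y1,x0:x1],None,fx=6 if n=="scene" else 5,fy=6 if n=="scene" else 5,interpolation=cv2.INTER_CUBIC))
E
```

```text
t 6.875 pos [ 0.539  -0.2154  0.0317] jaw 85.37 q [ -6.5  23.7  29.  106.9 -14.2  52.9 114.4] grip 0.0453071729228039 F [-0.1208 -0.1016 -2.0679]
turn tool z -0.13 tilt fix (tool, after turn) [-0.01  0.03 -0.  ] 
shift cm after turn [0.11 0.13 1.07] before turn [0.11 0.13 1.07]
```

View pics/scene3.png

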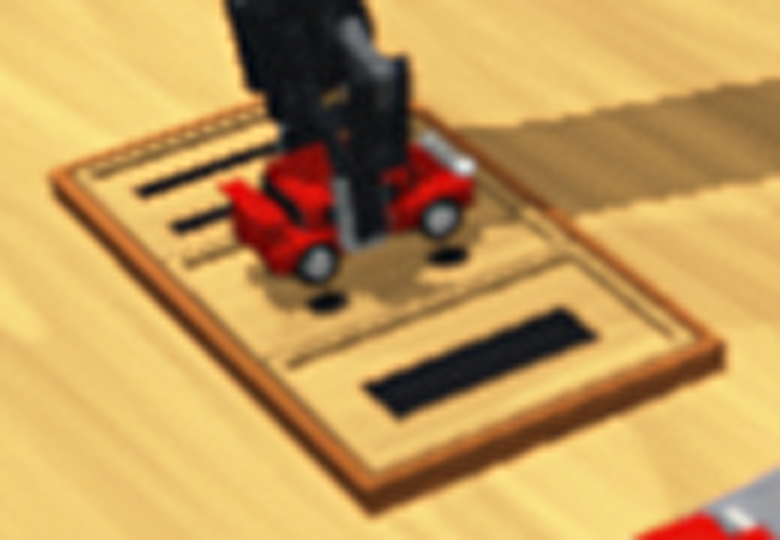

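```bash
python3 - <<'E'
from h import *
y=np.radians(-4.5); u=np.array([np.cos(y),np.sin(y),0]); v=np.array([-u[1],u[0],0])
tcp=np.array([.539,-.2154,.0317])
for w,m in (((319,262),(326,301)),((440,220),(448,257))):
    o,D=ray("scene",[(170+w[0]/6,170+w[1]/6)]); c=tcp+v*.0235; k=((c-o)@v)/(D[0]@v); P=o+k*D[0]
    M=plane("scene",[(170+m[0]/6,170+m[1]/6)],.009)[0]; print("hub",P,"mark",M,"along diff",(M-P)@u,"across",(M-P)@v,"expected -.0045")
E
```

```text
hub [ 0.5599 -0.1935  0.0299] mark [ 0.5588 -0.1946  0.009 ] along diff -0.0010342945423451823 across -0.0011664198394514267 expected -.0045
hub [ 0.5007 -0.1888  0.0284] mark [ 0.4993 -0.1882  0.009 ] along diff -0.0014830836596621806 across 0.0004901491222459626 expected -.0045
```

Request:
{"api": "servo_tool", "payload": {"deltas": [[[1,0.1,0.18,0.3,0,0,0],[1,0,0,0.3,0,0,0],[1,0,0,0.2,0,0,0],[1,0,0,0.1,0,0,0],[1,0,0,0.1,0,0,0],[1,0,0,0,0,0,0]]]}}

```text
time_s: 7.72
ee_pos: [0.5378, -0.2134, 0.0213]
tcp_rot: [[-0.997, 0.081, -0.0], [0.081, 0.997, -0.0], [0.0, -0.0, -1.0]]
ft_force: [1.4, 0.1, -2.4]
grip_width: 0.0452
```

Request:
{"api": "servo_tool", "payload": {"deltas": [[[1,0,0,0.1,0,0,0],[1,0,0,0,0,0,0]]]}}

```text
time_s: 7.98
ee_pos: [0.5379, -0.2134, 0.0204]
tcp_rot: [[-0.997, 0.081, 0.0], [0.081, 0.997, -0.0], [-0.0, -0.0, -1.0]]
ft_force: [-0.0, 0.7, -1.5]
grip_width: 0.0453
```

Request:
{"api": "servo_tool", "payload": {"deltas": [[[1,0,0,0.05,0,0,0],[1,0,0,0.05,0,0,0],[1,0,0,0,0,0,0]]]}}

```text
time_s: 8.35
ee_pos: [0.5379, -0.2134, 0.0203]
tcp_rot: [[-0.997, 0.081, 0.0], [0.081, 0.997, 0.0], [-0.0, 0.0, -1.0]]
ft_force: [-5.3, 1.6, 11.2]
grip_width: 0.0452
```

Request:
{"api": "servo_tool", "payload": {"deltas": [[[-0.6,0,0,0,0,0,0],[-0.6,0,0,0,0,0,0],[-0.6,0,0,0,0,0,0],[-0.6,0,0,-1,0,0,0],[-0.6,0,0,-3,0,0,0],[-1,0,0,-4,0,0,0],[-1,0,0,-3,0,0,0],[-1,0,0,0,0,0,0]]]}}

```text
time_s: 9.35
ee_pos: [0.5394, -0.214, 0.1325]
tcp_rot: [[-0.997, 0.081, 0.005], [0.081, 0.997, -0.001], [-0.005, -0.0, -1.0]]
ft_force: [-0.5, 0.2, -1.1]
grip_width: 0.0849
```

```bash
python3 plan.py 0.4455 0.3405 0.13 80.2
```

```text
t 9.35 pos [ 0.5394 -0.214   0.1325] jaw 85.36 q [ -9.3  16.4  31.5 102.5  -9.5  63.5 110.8] grip 0.08487231326401633 F [-0.5375  0.1822 -1.1118]
turn tool z 5.16 tilt fix (tool, after turn) [ 0.    0.29 -0.  ] 
shift cm after turn [18.7  53.05  0.16] before turn [13.85 54.51  0.16]
```

Request:
{"api": "servo_tool", "payload": {"deltas": [[[-1,0.7,2.7,0,0,0,0],[-1,1.4,5.6,0,0,0,0],[-1,1.4,5.8,0,0,0,0],[-1,1.4,5.8,0,0,0,0],[-1,1.4,5.8,0,0,0,0],[-1,1.4,5.8,0,0,0,0],[-1,1.4,5.8,0,0,0,0],[-1,1.4,5.8,0,0,0,0],[-1,1.4,5.6,0,0,0,0],[-1,1.3,4.5,0,0,0,0]]]}}

```text
time_s: 10.6
ee_pos: [0.448, 0.3298, 0.1288]
tcp_rot: [[-0.997, 0.079, -0.001], [0.079, 0.997, -0.0], [0.001, -0.0, -1.0]]
ft_force: [0.2, -0.2, -0.0]
grip_width: 0.0853
```

Request:
{"api": "servo_tool", "payload": {"deltas": [[[-1,0.6,1.4,0,0,0,5.1],[-1,0,0,0,0,0,0],[-1,0,0,0,0,0,0]]]}}

```text
time_s: 10.98
ee_pos: [0.4447, 0.3406, 0.129]
tcp_rot: [[-0.986, 0.168, -0.0], [0.168, 0.986, -0.001], [0.0, -0.001, -1.0]]
ft_force: [-0.2, -0.6, 0.2]
grip_width: 0.0851
```

```bash
python3 plan.py 0.445 0.340 0.025 80.2; python3 - <<'E'
from h import *
s=viewer.camera("scene"); cv2.imwrite("pics/scene4f.png",s); t=viewer.camera("top"); cv2.imwrite("pics/top4f.png",t)
a=cv2.resize(s[150:240,170:300],(520,360),interpolation=cv2.INTER_CUBIC)
b=cv2.resize(t[175:265,345:475],(520,360),interpolation=cv2.INTER_CUBIC); b=b[:, :270]
c=cv2.resize(t[175:265,345:475],(520,360),interpolation=cv2.INTER_CUBIC)
d=cv2.resize(s[200:345,370:480],(273,360),interpolation=cv2.INTER_CUBIC)
cv2.imwrite("pics/c4.png",np.vstack([np.hstack([a,d]),np.hstack([c,d*0])])[:, :793][:600])
E
```

```text
t 10.975 pos [0.4447 0.3406 0.129 ] jaw 80.31 q [-50.6  13.2   9.8 104.3  -2.5  62.8  40.4] grip 0.08513544538041387 F [-0.1788 -0.5606  0.2177]
turn tool z 0.11 tilt fix (tool, after turn) [-0.06 -0.    0.  ] 
shift cm after turn [-0.04 -0.05 10.4 ] before turn [-0.04 -0.05 10.4 ]
```

View pics/c4.png

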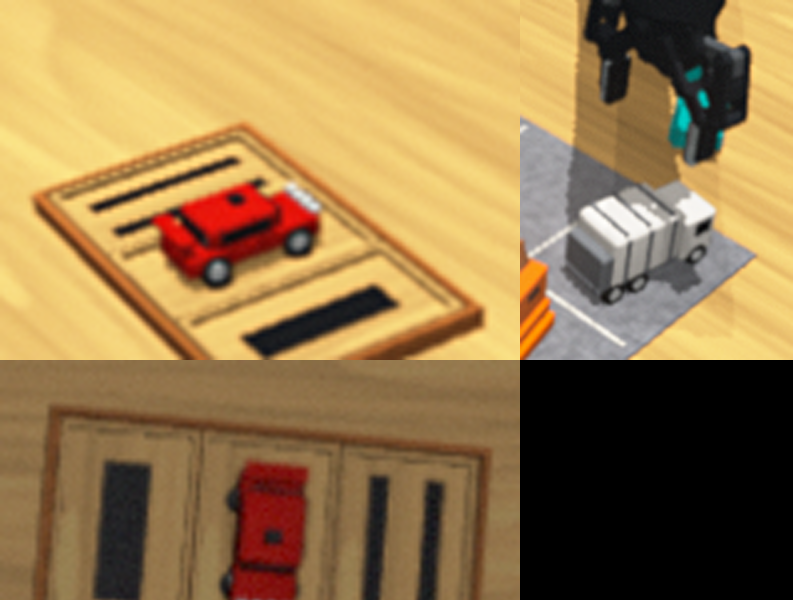

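The car stands upright in the middle bay over its marks. The gripper straddles the truck body, so I'll descend and grip.

Request:
{"api": "servo_tool", "payload": {"deltas": [[[-1,0,0,1.2,0,0,0.1],[-1,0,0,2.4,0,0,0],[-1,0,0,2.6,0,0,0],[-1,0,0,2.4,0,0,0],[-1,0,0,1.6,0,0,0],[-1,0,0,0.2,0,0,0],[1,0,0,0,0,0,0],[1,0,0,0,0,0,0],[1,0,0,0,0,0,0],[1,0,0,0,0,0,0]]]}}

```text
time_s: 12.32
ee_pos: [0.4449, 0.3425, 0.0264]
tcp_rot: [[-0.985, 0.171, 0.001], [0.171, 0.985, 0.001], [-0.001, 0.001, -1.0]]
ft_force: [-0.7, 0.4, 5.6]
grip_width: 0.0494
```

Request:
{"api": "servo_tool", "payload": {"deltas": [[[1,0,0,0,0,0,0],[1,0,0,0,0,0,0]]]}}

```text
time_s: 12.58
ee_pos: [0.445, 0.3425, 0.0264]
tcp_rot: [[-0.985, 0.171, 0.001], [0.171, 0.985, 0.001], [-0.001, 0.001, -1.0]]
ft_force: [-1.0, -0.9, 6.0]
grip_width: 0.0495
```

```bash
python3 plan.py 0.527 -0.3134 0.14 85.5; python3 - <<'E'
from m import *
t=cv2.imread("pics/top4f.png")
h=cv2.cvtColor(t,cv2.COLOR_BGR2HSV); H,Sa,V=cv2.split(h)
for nm,m in (("red",((H<5)|(H>174))&(Sa>150)&(V>60)),):
    for b in blobs(t,m,(398,195,426,250),100):
        P=plane("top",cv2.boxPoints(b[2]),.034); print(b[2],P,P.mean(0))
E
```

```text
t 12.575 pos [0.445  0.3425 0.0264] jaw 80.17 q [-49.9  20.3   9.1 109.   -4.1  51.   41.4] grip 0.04954194892253935 F [-0.9968 -0.8628  6.0401]
turn tool z -5.33 tilt fix (tool, after turn) [ 0.08  0.07 -0.  ] 
shift cm after turn [-13.34 -64.73 -11.43] before turn [-19.29 -63.21 -11.43]
((411.9742126464844, 217.9329833984375), (16.76041030883789, 33.9061164855957), 5.52754020690918) [[ 0.4899 -0.1861  0.034 ]
 [ 0.5843 -0.1953  0.034 ]
 [ 0.5805 -0.2423  0.034 ]
 [ 0.486  -0.2328  0.034 ]] [ 0.5352 -0.2141  0.034 ]
```

Request:
{"api": "servo_tool", "payload": {"deltas": [[[1,0,0,-0.6,0,0,0],[1,0,0,-2,0,0,0],[1,0,0,-3.5,0,0,-2],[1,0,0,-3.5,0,0,-3.3],[1,0,0,-2,0,0,0],[1,-0.5,-2.5,0,0,0,0],[1,-1,-5,0,0,0,0],[1,-1.2,-5.7,0,0,0,0],[1,-1.2,-5.7,0,0,0,0],[1,-1.2,-5.7,0,0,0,0]]]}}

```text
time_s: 13.82
ee_pos: [0.4748, 0.0896, 0.1407]
tcp_rot: [[-0.997, 0.08, -0.001], [0.08, 0.997, -0.0], [0.001, -0.0, -1.0]]
ft_force: [1.7, 0.1, -1.9]
grip_width: 0.0492
```

Request:
{"api": "servo_tool", "payload": {"deltas": [[[1,-1.2,-5.7,0,0,0,0],[1,-1.2,-5.7,0,0,0,0],[1,-1.2,-5.7,0,0,0,0],[1,-1.2,-5.7,0,0,0,0],[1,-1.2,-5.7,0,0,0,0],[1,-1.2,-5.5,0,0,0,0],[1,-0.8,-4,0,0,0,0],[1,-0.4,-2.1,0,0,0,0],[1,0,0,0,0,0,0],[1,0,0,0,0,0,0]]]}}

```text
time_s: 15.08
ee_pos: [0.5271, -0.3128, 0.1407]
tcp_rot: [[-0.997, 0.079, -0.001], [0.079, 0.997, 0.001], [0.001, 0.001, -1.0]]
ft_force: [0.3, 1.1, -0.4]
grip_width: 0.0498
```

```bash
python3 plan.py 0.527 -0.3128 0.06 85.5
```

```text
t 15.075 pos [ 0.5271 -0.3128  0.1407] jaw 85.48 q [ -2.5  21.   36.4  97.2 -13.5  66.3 123. ] grip 0.049785872376527124 F [ 0.2638  1.1037 -0.406 ]
turn tool z -0.02 tilt fix (tool, after turn) [ 0.05 -0.07 -0.  ] 
shift cm after turn [ 0.   -0.01  8.07] before turn [ 0.   -0.01  8.07]
```

Request:
{"api": "servo_tool", "payload": {"deltas": [[[1,0,0,1.0,0,0,0],[1,0,0,2.2,0,0,0],[1,0,0,2.6,0,0,0],[1,0,0,2.2,0,0,0],[1,0,0,1.5,0,0,0],[1,0,0,0,0,0,0],[1,0,0,0,0,0,0]]]}}

```text
time_s: 15.95
ee_pos: [0.5283, -0.3138, 0.0471]
tcp_rot: [[-0.997, 0.079, 0.001], [0.079, 0.997, -0.0], [-0.001, -0.0, -1.0]]
ft_force: [-0.4, 0.4, -1.8]
grip_width: 0.0496
```

```bash
python3 plan.py 0.527 -0.3128 0.0324 85.5; python3 - <<'E'
from h import *
s=viewer.camera("scene"); cv2.imwrite("pics/scene5f.png",s); t=viewer.camera("top"); cv2.imwrite("pics/top5f.png",t)
a=cv2.resize(s[155:235,150:290],None,fx=5.7,fy=5.7,interpolation=cv2.INTER_CUBIC)[:, :798]
print(a.shape); cv2.imwrite("pics/s5.png",a)
E
```

```text
t 15.95 pos [ 0.5283 -0.3138  0.0471] jaw 85.49 q [ -0.2  27.1  34.  101.6 -17.8  56.6 126.2] grip 0.04957531493605053 F [-0.4053  0.3511 -1.7874]
turn tool z -0.01 tilt fix (tool, after turn) [-0.02  0.05  0.  ] 
shift cm after turn [0.13 0.09 1.47] before turn [0.13 0.09 1.47]
(456, 798, 3)
```

View pics/s5.png

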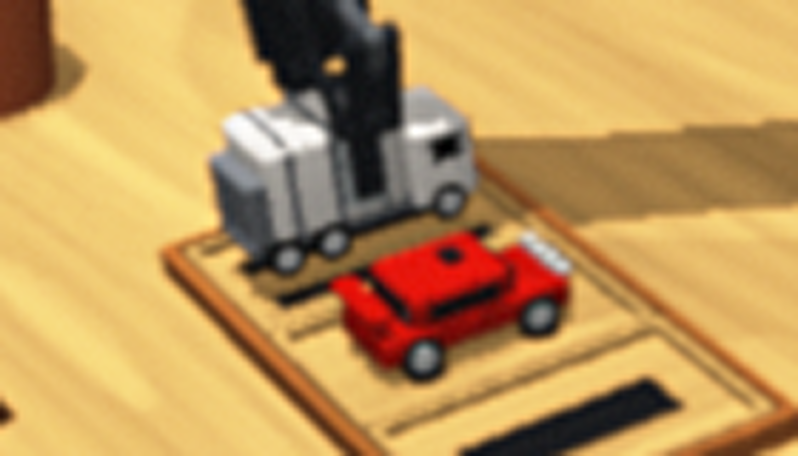

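```bash
cat > side.py <<'E'
from h import *
y=np.radians(-4.5); u=np.array([np.cos(y),np.sin(y),0]); v=np.array([-u[1],u[0],0])
def side(px,c,off):
    o,D=ray("scene",[px]); c=np.array(c)+v*off; k=((c-o)@v)/(D[0]@v); P=o+k*D[0]; return P,(P-np.array(c))@u
E
python3 - <<'E'
from side import *
f=lambda x,y:(150+x/5.7,155+y/5.7)
tcp=[.5283,-.3138,.0471]
for n,p in (("body rear",(265,215)),("cabfront",(474,150)),("cabfront low",(474,185)),("wheel front",(449,201)),("wheel r1",(333,241)),("wheel r2",(289,257)),("body top rear",(262,170)),("body front low",(396,205))):
    print(n,*side(f(*p),tcp,.025))
# red car in bay: wheels vs bay marks
for p in ((424,357),(540,314)): print("car hub",*side(f(*p),[.5293,-.2133,0.02],.0235))
for p in ((492,231),(280,300)): print("track end",plane("scene",[f(*p)],.009))
# top view track ends for truck, near track (+y), before
t=cv2.imread("pics/top0.png")
from m import blobs
for b in blobs(t,t.max(2)<60,(430,192,462,248),50): 
    bp=plane("top",cv2.boxPoints(b[2]),.009); print("trk",bp.mean(0),((bp-[.5217,-.3130,.009])@u))
E
```

```text
body rear [ 0.577  -0.2926  0.0574] 0.04689451781507894
cabfront [ 0.4671 -0.2839  0.0542] -0.0633323657925542
cabfront low [ 0.4695 -0.2841  0.0357] -0.060946626118985554
wheel front [ 0.4838 -0.2852  0.0319] -0.04663579574682356
wheel r1 [ 0.546  -0.2901  0.0321] 0.015791004575368747
wheel r2 [ 0.569  -0.2919  0.0318] 0.03887594720666051
body top rear [ 0.5746 -0.2924  0.0804] 0.04448360324832051
body front low [ 0.5114 -0.2874  0.0395] -0.018877645971274466
car hub [ 0.5588 -0.1921  0.018 ] 0.027788016164548658
car hub [ 0.4986 -0.1873  0.0177] -0.032637024073498125
track end [[ 0.4643 -0.2814  0.009 ]]
track end [[ 0.5756 -0.296   0.009 ]]
trk [ 0.5233 -0.2933  0.009 ] [-0.0561  0.0559  0.0561 -0.0559]
trk [ 0.5196 -0.3327  0.009 ] [-0.0552  0.054   0.0543 -0.055 ]
```

```bash
python3 - <<'E'
from side import *
from m import blobs
s=cv2.imread("pics/scene0.png")
for b in blobs(s,s.max(2)<110,(180,180,285,245),6):
    P=plane("scene",cv2.boxPoints(b[2]),.009); c=plane("scene",[b[0]],.009)[0]; print(np.round(b[0],1),b[1],"centroid",c,"rect ctr",P.mean(0))
E
```

```text
[200.8 223.2] 41.5 centroid [ 0.612 -0.224  0.009] rect ctr [ 0.6113 -0.233   0.009 ]
[210.1 195.8] 21.5 centroid [ 0.5197 -0.3318  0.009 ] rect ctr [ 0.5177 -0.3318  0.009 ]
[215.6 201.7] 32.5 centroid [ 0.5256 -0.2922  0.009 ] rect ctr [ 0.5205 -0.2921  0.009 ]
[217.6 214. ] 8.5 centroid [ 0.5555 -0.233   0.009 ] rect ctr [ 0.5558 -0.2331  0.009 ]
[224.4 220. ] 8.5 centroid [ 0.5584 -0.195   0.009 ] rect ctr [ 0.558 -0.195  0.009]
[244.3 212.2] 6.5 centroid [ 0.4981 -0.1915  0.009 ] rect ctr [ 0.4972 -0.192   0.009 ]
[249.3 230. ] 208.5 centroid [ 0.537 -0.112  0.009] rect ctr [ 0.5349 -0.1123  0.009 ]
[268.5 238. ] 55.5 centroid [ 0.5224 -0.0512  0.009 ] rect ctr [ 0.5245 -0.0517  0.009 ]
```

Request:
{"api": "servo_tool", "payload": {"deltas": [[[1,0.35,0.05,0.2,0,0,0],[1,0.3,0.04,0.4,0,0,0],[1,0,0,0.4,0,0,0],[1,0,0,0.2,0,0,0],[1,0,0,0.1,0,0,0],[1,0,0,0.1,0,0,0],[1,0,0,0,0,0,0]]]}}

```text
time_s: 16.92
ee_pos: [0.5215, -0.3123, 0.0325]
tcp_rot: [[-0.997, 0.079, 0.0], [0.079, 0.997, -0.0], [-0.0, -0.0, -1.0]]
ft_force: [-0.2, 0.4, 0.3]
grip_width: 0.0494
```

Request:
{"api": "servo_tool", "payload": {"deltas": [[[1,0,0,0.1,0,0,0],[1,0,0,0,0,0,0]]]}}

```text
time_s: 17.18
ee_pos: [0.5215, -0.3123, 0.0324]
tcp_rot: [[-0.997, 0.079, 0.0], [0.079, 0.997, 0.0], [-0.0, 0.0, -1.0]]
ft_force: [-5.4, 2.6, 11.5]
grip_width: 0.0495
```

Contact. Release, rise and move clear toward the barrier.

Request:
{"api": "servo_tool", "payload": {"deltas": [[[-0.6,0,0,0,0,0,0],[-0.6,0,0,0,0,0,0],[-0.6,0,0,0,0,0,0],[-0.6,0,0,-1,0,0,0],[-0.6,0,0,-3,0,0,0],[-1,0,0,-4,0,0,0],[-1,0,0,-3.5,0,0,0],[-1,0,0,0,0,0,0]]]}}

```text
time_s: 18.18
ee_pos: [0.523, -0.3134, 0.15]
tcp_rot: [[-0.997, 0.079, 0.005], [0.079, 0.997, -0.002], [-0.005, -0.002, -1.0]]
ft_force: [0.2, -0.3, -0.3]
grip_width: 0.0851
```

```bash
python3 plan.py 0.590 0.335 0.14 103.9
```

```text
t 18.175 pos [ 0.523  -0.3134  0.15  ] jaw 85.46 q [ -3.   19.8  36.9  97.5 -12.9  66.6 122.8] grip 0.08514518288700051 F [ 0.1744 -0.2714 -0.2824]
turn tool z -18.44 tilt fix (tool, after turn) [-0.19  0.27  0.  ] 
shift cm after turn [-22.08  61.33   0.9 ] before turn [-1.54 65.17  0.9 ]
```

Request:
{"api": "servo_tool", "payload": {"deltas": [[[-1,0,2.6,0,0,0,0],[-1,-0.1,5.2,0,0,0,0],[-1,-0.1,5.8,0,0,0,0],[-1,-0.1,5.8,0,0,0,0],[-1,-0.1,5.8,0,0,0,0],[-1,-0.1,5.8,0,0,0,0],[-1,-0.2,5.8,0,0,0,0],[-1,-0.2,5.8,0,0,0,0],[-1,-0.2,5.8,0,0,0,0],[-1,-0.2,5.8,0,0,0,0]]]}}

```text
time_s: 19.42
ee_pos: [0.5768, 0.2288, 0.146]
tcp_rot: [[-0.997, 0.079, -0.0], [0.079, 0.997, -0.0], [0.0, -0.0, -1.0]]
ft_force: [1.2, -0.8, 0.4]
grip_width: 0.0856
```

Request:
{"api": "servo_tool", "payload": {"deltas": [[[-1,-0.2,5,0,0,0,0],[-1,-0.1,3.5,0.5,0,0,0],[-1,0,2.0,0.4,0,0,-6],[-1,0,0.4,0,0,0,-6],[-1,0,0,0,0,0,-6.4],[-1,0,0,0,0,0,0],[-1,0,0,0,0,0,0]]]}}

```text
time_s: 20.3
ee_pos: [0.5882, 0.3352, 0.1371]
tcp_rot: [[-0.971, -0.237, -0.0], [-0.237, 0.971, -0.0], [0.0, -0.0, -1.0]]
ft_force: [0.7, 0.3, 0.1]
grip_width: 0.0855
```

```bash
python3 plan.py 0.590 0.335 0.034 103.9;  python3 - <<'E'
from h import *
s=viewer.camera("scene"); cv2.imwrite("pics/scene6f.png",s); t=viewer.camera("top"); cv2.imwrite("pics/top6f.png",t)
r=lambda im,x0,x1,y0,y1,w,h:cv2.resize(im[y0:y1,x0:x1],(w,h),interpolation=cv2.INTER_CUBIC)
a=r(s,160,300,145,250,400,300); b=r(t,345,475,180,260,400,246); c=r(s,290,440,230,370,400,373)
L=np.vstack([a,b]); c=np.vstack([c,np.zeros((L.shape[0]-373,400,3),np.uint8)])
cv2.imwrite("pics/c6.png",np.hstack([L,c]))
E
```

```text
t 20.3 pos [0.5882 0.3352 0.1371] jaw 103.72 q [-45.3  26.1  16.   86.9  -7.5  68.1  75.7] grip 0.08547580686841155 F [0.7447 0.2508 0.1069]
turn tool z -0.18 tilt fix (tool, after turn) [-0.01 -0.03  0.  ] 
shift cm after turn [-0.17 -0.06 10.31] before turn [-0.17 -0.06 10.31]
```

View pics/c6.png

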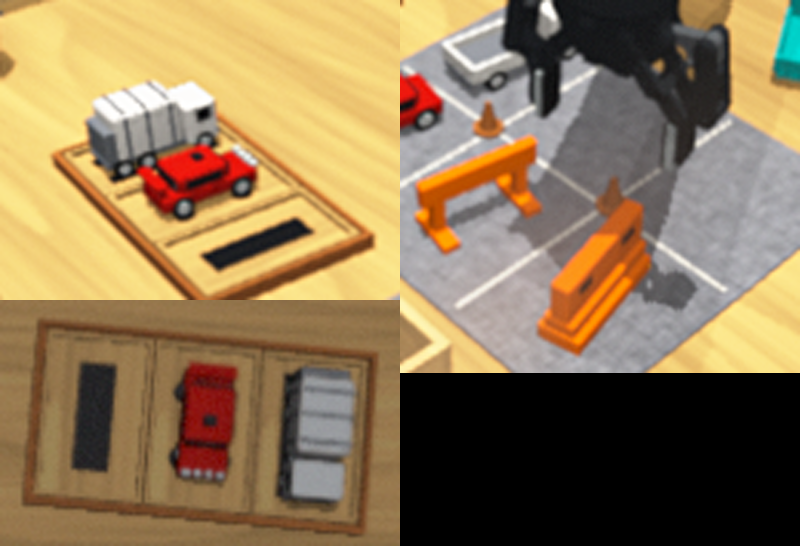

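Car and truck sit upright in their bays; in the top crop the car is near (207,420) and the truck near (318,435). The gripper is over the barrier, so I'll descend and grip the wall.

Request:
{"api": "servo_tool", "payload": {"deltas": [[[-1,-0.15,-0.05,1.2,0,0,-0.2],[-1,0,0,2.4,0,0,0],[-1,0,0,2.6,0,0,0],[-1,0,0,2.4,0,0,0],[-1,0,0,1.5,0,0,0],[-1,0,0,0.2,0,0,0],[1,0,0,0,0,0,0],[1,0,0,0,0,0,0],[1,0,0,0,0,0,0],[1,0,0,0,0,0,0]]]}}

```text
time_s: 21.65
ee_pos: [0.5901, 0.3356, 0.0348]
tcp_rot: [[-0.97, -0.243, 0.001], [-0.243, 0.97, 0.0], [-0.001, 0.0, -1.0]]
ft_force: [-1.3, -1.0, 2.5]
grip_width: 0.0134
```

Request:
{"api": "servo_tool", "payload": {"deltas": [[[1,0,0,0,0,0,0],[1,0,0,0,0,0,0],[1,0,0,0,0,0,0],[1,0,0,0,0,0,0]]]}}

```text
time_s: 22.15
ee_pos: [0.5901, 0.3356, 0.0348]
tcp_rot: [[-0.97, -0.243, 0.0], [-0.243, 0.97, 0.0], [-0.001, 0.0, -1.0]]
ft_force: [-1.1, 0.5, 4.9]
grip_width: 0.0142
```

```bash
python3 plan.py 0.537 -0.1135 0.14 85.5; python3 - <<'E'
from side import *
from m import blobs
t=cv2.imread("pics/top6f.png"); h=cv2.cvtColor(t,cv2.COLOR_BGR2HSV); H,Sa,V=cv2.split(h)
c0=np.array([.5217,-.3130,0])
for b in blobs(t,(Sa<45)&(V>100),(433,195,466,250),20):
    for z in (.076,.058):
        P=plane("top",cv2.boxPoints(b[2]),z); print(np.round(b[2][0],1),np.round(b[2][1],1),round(b[2][2],1),z,"along",((P-c0)@u).round(4),"across",((P-c0)@v).round(4))
c1=np.array([.5293,-.2133,0])
m=(((H<6)|(H>172))&(Sa>110)&(V>50))|((V>150)&(Sa<60))
for b in blobs(t,m,(398,195,430,250),100):
    P=plane("top",cv2.boxPoints(b[2]),.034); print("car along",((P-c1)@u).round(4),"across",((P-c1)@v).round(4))
E
```

```text
t 22.15 pos [0.5901 0.3356 0.0348] jaw 104.08 q [-44.3  31.8  14.8  91.4  -9.1  57.9  77.3] grip 0.014156475223852022 F [-1.1112  0.4965  4.8903]
turn tool z 18.58 tilt fix (tool, after turn) [ 0.03  0.03 -0.  ] 
shift cm after turn [  1.76 -45.19 -10.54] before turn [ 16.07 -42.27 -10.54]
[448. 238.] [12. 16.] 90.0 0.076 along [-0.0309 -0.0268 -0.0593 -0.0633] across [ 0.0274 -0.0167 -0.019   0.025 ]
[448. 238.] [12. 16.] 90.0 0.058 along [-0.0289 -0.0248 -0.0577 -0.0618] across [ 0.0234 -0.0212 -0.0236  0.021 ]
[450.5 216.5] [27. 17.] 90.0 0.076 along [ 0.0486  0.0532 -0.0206 -0.025 ] across [ 0.0276 -0.0195 -0.0246  0.0223]
[450.5 216.5] [27. 17.] 90.0 0.058 along [ 0.0515  0.0561 -0.0185 -0.0229] across [ 0.0236 -0.024  -0.0292  0.0183]
car along [-0.0445  0.0533  0.0543 -0.0437] across [ 0.0243  0.0246 -0.0234 -0.0235]
```

Request:
{"api": "servo_tool", "payload": {"deltas": [[[1,0,0,-0.6,0,0,0],[1,0,0,-2,0,0,0],[1,0,0,-3,0,0,6],[1,0,0,-3,0,0,6.3],[1,0,0,-2,0,0,6.3],[1,0.1,-2.5,0,0,0,0],[1,0.2,-4.6,0,0,0,0],[1,0.2,-5.2,0,0,0,0],[1,0.2,-5.2,0,0,0,0],[1,0.2,-5.2,0,0,0,0]]]}}

```text
time_s: 23.4
ee_pos: [0.5629, 0.1081, 0.1417]
tcp_rot: [[-0.997, 0.079, 0.001], [0.079, 0.997, 0.001], [-0.001, 0.001, -1.0]]
ft_force: [0.4, 0.1, -0.3]
grip_width: 0.0137
```

Request:
{"api": "servo_tool", "payload": {"deltas": [[[1,0.2,-5.2,0,0,0,0],[1,0.2,-5.2,0,0,0,0],[1,0.2,-5.2,0,0,0,0],[1,0.2,-4.2,0,0,0,0],[1,0.2,-2.5,0,0,0,0],[1,0,0,0,0,0,0],[1,0,0,0,0,0,0]]]}}

```text
time_s: 24.28
ee_pos: [0.5358, -0.1109, 0.141]
tcp_rot: [[-0.997, 0.078, 0.001], [0.078, 0.997, 0.001], [-0.001, 0.001, -1.0]]
ft_force: [-0.4, 1.0, -1.6]
grip_width: 0.0139
```

```bash
python3 plan.py 0.537 -0.1135 0.055 85.5
```

```text
t 24.275 pos [ 0.5358 -0.1109  0.141 ] jaw 85.51 q [-21.5  11.9  32.4 106.3  -7.1  63.8  99. ] grip 0.013929882116247355 F [-0.4268  0.9532 -1.6056]
turn tool z 0.01 tilt fix (tool, after turn) [0.04 0.04 0.  ] 
shift cm after turn [-0.14 -0.25  8.6 ] before turn [-0.14 -0.25  8.6 ]
```

Request:
{"api": "servo_tool", "payload": {"deltas": [[[1,-0.1,-0.2,1.2,0,0,0],[1,0,0,2.4,0,0,0],[1,0,0,2.6,0,0,0],[1,0,0,1.8,0,0,0],[1,0,0,0.5,0,0,0],[1,0,0,0,0,0,0],[1,0,0,0,0,0,0]]]}}

```text
time_s: 25.15
ee_pos: [0.5369, -0.1139, 0.0561]
tcp_rot: [[-0.997, 0.079, 0.001], [0.079, 0.997, -0.0], [-0.001, 0.0, -1.0]]
ft_force: [-0.7, -0.3, -0.4]
grip_width: 0.0141
```

```bash
python3 plan.py 0.537 -0.1135 0.0408 85.5; python3 - <<'E'
from h import *
s=viewer.camera("scene"); cv2.imwrite("pics/scene7f.png",s); t=viewer.camera("top"); cv2.imwrite("pics/top7f.png",t)
r=lambda im,x0,x1,y0,y1,w,h:cv2.resize(im[y0:y1,x0:x1],(w,h),interpolation=cv2.INTER_CUBIC)
cv2.imwrite("pics/c7.png",np.hstack([r(s,200,300,170,260,500,450),r(t,345,405,180,270,300,450)]))
E
```

```text
t 25.15 pos [ 0.5369 -0.1139  0.0561] jaw 85.48 q [-19.3  18.4  31.1 110.5 -11.6  54.2 102.8] grip 0.014119975860114087 F [-0.7367 -0.2724 -0.3819]
turn tool z -0.02 tilt fix (tool, after turn) [0.   0.08 0.  ] 
shift cm after turn [-0.    0.04  1.53] before turn [-0.    0.04  1.53]
```

View pics/c7.png

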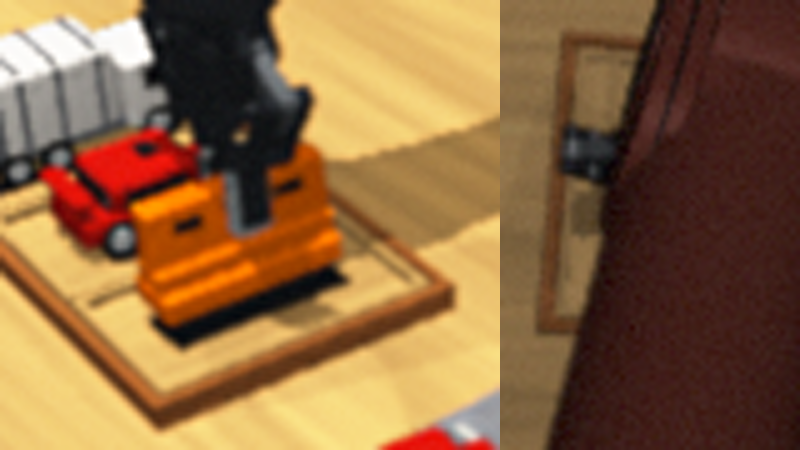

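```bash
python3 - <<'E'
from side import *
f=lambda x,y:(200+x/5,170+y/5)
tcp=np.array([.5369,-.1139,.0561])
for n,p in (("foot L",(164,322)),("foot R",(341,262)),("foot L top",(163,300)),("foot R top",(340,240))): print(n,*side(f(*p),tcp,.017))
for n,p in (("mark L",(180,346)),("mark R",(347,277))):
    P=plane("scene",[f(*p)],.009)[0]; print(n,P,(P-tcp)@u,(P-tcp)@v)
E
```

```text
foot L [ 0.591  -0.1011  0.0264] 0.05297894390517244
foot R [ 0.4909 -0.0932  0.0204] -0.04743465353018976
foot L top [ 0.59   -0.101   0.0388] 0.05188787906055237
foot R top [ 0.4904 -0.0932  0.0333] -0.04797280969431699
mark L [ 0.5842 -0.101   0.009 ] 0.04614118446686139 0.016521480346405923
mark R [ 0.4872 -0.0946  0.009 ] -0.051063373842963444 0.015351438683047811
```

```bash
python3 - <<'E'
from side import *
from m import blobs
tcp=np.array([.5369,-.1139,.0561])
s=cv2.imread("pics/scene0.png")
for th in (70,90,110):
  for b in blobs(s,s.max(2)<th,(230,210,270,245),100):
    P=plane("scene",b[3][:,0],.009); a=(P-tcp)@u; w=(P-tcp)@v
    r=cv2.minAreaRect(np.c_[a,w].astype(np.float32)*1000); print("mark",th,np.round(r[0],1),np.round(r[1],1),round(r[2],1))
s=cv2.imread("pics/scene7f.png"); h=cv2.cvtColor(s,cv2.COLOR_BGR2HSV); H,Sa,V=cv2.split(h)
for b in blobs(s,(H>5)&(H<14)&(Sa>190)&(V>120),(222,190,275,240),150):
    c=b[3][:,0]; A=np.array([side(q,tcp,.017) for q in c],dtype=object)
    al=np.array([x[1] for x in A]); z=np.array([x[0][2] for x in A])
    for lo,hi in ((.020,.030),(.028,.038)):
        k=(z>lo)&(z<hi); print("foot z",lo,hi,"along",al[k].min()*1e3,al[k].max()*1e3)
    print("z min",z.min())
E
```

```text
mark 70 [-1.5  1.4] [25.4 93.9] 89.2
mark 90 [-1.9  1.4] [27.8 94.8] 89.7
mark 110 [-1.8  1.6] [29.  94.9] 89.7
foot z 0.02 0.03 along -44.61342415419949 52.312220818522086
foot z 0.028 0.038 along -45.1234962101418 56.752582072839424
z min 0.025139254721215365
```

Request:
{"api": "servo_tool", "payload": {"deltas": [[[1,0.35,0.07,0.2,0,0,0],[1,0,0,0.4,0,0,0],[1,0,0,0.4,0,0,0],[1,0,0,0.2,0,0,0],[1,0,0,0.2,0,0,0],[1,0,0,0.1,0,0,0],[1,0,0,0,0,0,0]]]}}

```text
time_s: 26.12
ee_pos: [0.5328, -0.1128, 0.0407]
tcp_rot: [[-0.997, 0.079, -0.0], [0.079, 0.997, 0.0], [0.0, 0.0, -1.0]]
ft_force: [-3.8, 0.1, 5.9]
grip_width: 0.014
```

Request:
{"api": "servo_tool", "payload": {"deltas": [[[1,0,0,0.1,0,0,0],[1,0,0,0,0,0,0]]]}}

```text
time_s: 26.38
ee_pos: [0.5328, -0.1128, 0.0407]
tcp_rot: [[-0.997, 0.079, -0.0], [0.079, 0.997, 0.001], [0.0, 0.001, -1.0]]
ft_force: [-8.3, 3.1, 18.5]
grip_width: 0.014
```

Request:
{"api": "servo_tool", "payload": {"deltas": [[[-0.2,0,0,0,0,0,0],[-0.2,0,0,0,0,0,0],[-0.2,0,0,0,0,0,0],[-0.2,0,0,-1,0,0,0],[-0.2,0,0,-3,0,0,0],[-0.5,0,0,-4,0,0,0],[-1,0,2,-3.5,0,0,0],[-1,0,4,0,0,0,0],[-1,0,5,0,0,0,0],[-1,0,5,0,0,0,0]]]}}

```text
time_s: 27.62
ee_pos: [0.5457, 0.048, 0.1553]
tcp_rot: [[-0.997, 0.08, 0.001], [0.08, 0.997, 0.0], [-0.001, 0.0, -1.0]]
ft_force: [0.4, -0.7, -0.1]
grip_width: 0.0854
```

Request:
{"api": "servo_tool", "payload": {"deltas": [[[-1,0,5,0,0,0,0],[-1,0,5,0,0,0,0],[-1,0,5,0,0,0,0],[-1,0,3,0,0,0,0],[-1,0,0,0,0,0,0],[-1,0,0,0,0,0,0]]]}}

```text
time_s: 28.38
ee_pos: [0.5599, 0.2251, 0.1546]
tcp_rot: [[-0.997, 0.08, 0.0], [0.08, 0.997, -0.001], [-0.0, -0.001, -1.0]]
ft_force: [-0.7, -0.8, -0.9]
grip_width: 0.0852
```

```bash
python3 - <<'E'
from side import *
from m import blobs
s=viewer.camera("scene"); cv2.imwrite("pics/scene8f.png",s); t=viewer.camera("top"); cv2.imwrite("pics/top8f.png",t)
h=cv2.cvtColor(t,cv2.COLOR_BGR2HSV); H,Sa,V=cv2.split(h); c0=np.array([.537,-.1135,0])
for b in blobs(t,(H>5)&(H<25)&(Sa>170)&(V>80),(362,190,392,248),30):
    for z in (.067,.023):
        P=plane("top",cv2.boxPoints(b[2]),z); print(np.round(b[2][0],1),np.round(b[2][1],1),round(b[2][2],1),z,"along",((P-c0)@u).round(4),"across",((P-c0)@v).round(4))
r=lambda im,x0,x1,y0,y1,w,h:cv2.resize(im[y0:y1,x0:x1],(w,h),interpolation=cv2.INTER_CUBIC)
cv2.imwrite("pics/c8.png",np.vstack([r(t,190,480,160,285,800,345),np.hstack([r(s,170,310,160,260,350,250),r(t,345,475,180,260,406,250),np.zeros((250,44,3),np.uint8)])]))
E
```

```text
[375.5 216.2] [12.3 37.1] 4.1 0.067 along [-0.0538  0.0475  0.0483 -0.0531] across [ 0.0209  0.022  -0.0114 -0.0123]
[375.5 216.2] [12.3 37.1] 4.1 0.023 along [-0.0497  0.0546  0.0553 -0.049 ] across [ 0.0169  0.0181 -0.0163 -0.0173]
```

View pics/c8.png

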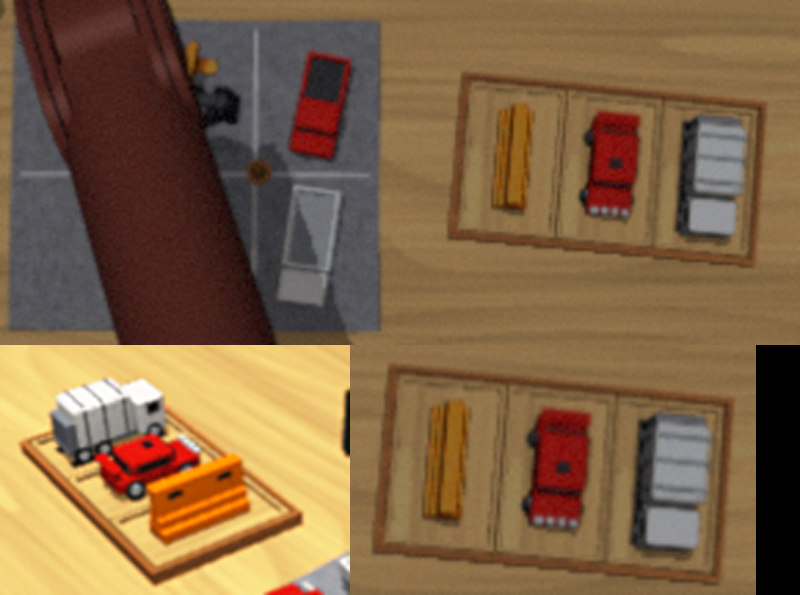

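The final views show barrier, car and truck upright on their marks. The numbers put each within about 1–2 mm. The pickup and flatbed are unmoved and the gripper is clear at z = 0.155, so I'll hand in.

```bash
python3 -c "
from h import *
a=cv2.imread('pics/scene0.png').astype(int); b=cv2.imread('pics/scene6f.png').astype(int)
d=np.abs(a-b).max(2); print('hurdle region change', np.median(d[280:325,296:345]).round(1), 'pickup', np.median(d[255:288,255:307]).round(1))
print(arm.close_job())"
```

```text
hurdle region change 16.0 pickup 14.0
the job is handed in; nothing more can be done
None
```

The rally car, garbage truck and solid barrier are packed in the caddy, placed in that order. Each was lowered until the wrist force showed contact, then released. The job is handed in at about 28.5 s on the robot's clock.

**Placement:** in the last pictures all three stand upright, lengthwise in their bays and over their marks. By the top view the truck was within about 1 mm of its marks lengthways and 1–2 mm across. The car and barrier were within about 1 mm both ways.

**Disagreements:**
- The two cameras differed by about 2 mm on the bay marks.
- My first top-view estimate of the car was about 5 mm off along its length. I corrected this using the wheels and marks seen together just above the floor.
- The truck and barrier were shifted 6.5 and 3.5 mm in the same way before they were set down.

**Left in place:** the pickup and flatbed look unmoved in the final top view. The hurdle was partly hidden by the arm there, but it stood upright in its place in the view before the barrier was picked up. A last pixel comparison of the hurdle and pickup regions gave median differences of 16 and 14. I printed that in the same command as the hand-in, so I did not look into it, and I had no undisturbed reference to judge it against.

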